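Press home the heel tack on the middle shoe last

TASK

Three upturned shoe lasts of different sizes stand on the bench, each with its insole held by a round-headed tack at the heel and another at the forepart. With the fingertips, gently press the heel tack of the middle-sized last home, until its head sits down on the insole, then withdraw. Leave the other five tacks standing proud, do not touch the other two lasts, do not lift, shift or tip the middle last, and do not disturb the other things on the bench.

Things in the scene. Friction and masses are not known exactly. Their poses are not given: they have to be found in the camera images.
- middle_heel_tack (a joint): THE TACK TO PRESS: slide of the middle-sized last's heel tack, m; 0 = standing fully proud (head top 9 mm above the insole), 0.0065 = home (underside of the head on the insole, head top 2.5 mm above it). It goes straight down against about 3 N of friction, has no spring, stays where it is left and stops dead at 0.0065. It may start up to 0.001 down.
- middle_heel_tack_top (a point): centre of the flat top of that tack's round steel head (16 mm across, 2.5 mm thick); moves with the tack; z up
- last_large: the large last: teal foot form upside down, 280 mm long, 96 wide; brown insole on top, level, 185 mm above the bench. Fixed on a post and a flat foot (190 x 100 x 15 mm, x -60 to 130) standing loose; 2 kg. Origin: on the bench below its heel tack; x runs heel to toe, z up. Narrow heel end at x -35, toe tip at x 245, forepart tack at x 155 mm.
- last_middle: the middle last: teal foot form upside down, 235 mm long, 82 wide; brown insole on top, level, 170 mm above the bench. Fixed on a post and a flat foot (190 x 100 x 15 mm, x -60 to 130) standing loose; 2 kg. Origin: on the bench below its heel tack; x runs heel to toe, z up. Narrow heel end at x -35, toe tip at x 200, forepart tack at x 125 mm.
- last_small: the small last: teal foot form upside down, 190 mm long, 68 wide; brown insole on top, level, 155 mm above the bench. Fixed on a post and a flat foot (190 x 100 x 15 mm, x -60 to 130) standing loose; 2 kg. Origin: on the bench below its heel tack; x runs heel to toe, z up. Narrow heel end at x -35, toe tip at x 155, forepart tack at x 94 mm.
- large_heel_tack (a joint): the same kind of tack at the heel of the large last: to be left standing proud; same slide and meaning; starts at 0 to 0.001
- large_fore_tack (a joint): the same kind of tack at the forepart of the large last: to be left standing proud; same slide and meaning; starts at 0 to 0.001
- middle_fore_tack (a joint): the same kind of tack at the forepart of the middle last: to be left standing proud; same slide and meaning; starts at 0 to 0.001
- small_heel_tack (a joint): the same kind of tack at the heel of the small last: to be left standing proud; same slide and meaning; starts at 0 to 0.001
- small_fore_tack (a joint): the same kind of tack at the forepart of the small last: to be left standing proud; same slide and meaning; starts at 0 to 0.001
- thread_white: pale grey cone of thread, 57 mm across, 100 mm tall, standing between two lasts; bystander; origin at its underside
- thread_brown: dark brown cone of thread, 57 mm across, 100 mm tall, standing between two lasts; bystander; origin at its underside
- hammer: lasting hammer lying at the right side of the mat, about 260 mm long, under 40 mm high; bystander; origin at its underside
- awl: awl with a red handle and a thin steel blade, lying between two toes, about 200 mm long; bystander; origin at its underside
- polish_jar: closed jar, 64 mm across, 70 mm tall, outside the lasts on the right; bystander; origin at its underside
- tack_tin: open steel tin, 90 mm across, 35 mm tall, outside the lasts on the left; bystander; origin at its underside
- heel_block: rubber heel, 70 x 60 x 30 mm, lying between two toes; bystander; origin at its underside
- pincers: pincers with red grips lying at the left side of the mat, 200 mm long, 18 mm high; bystander; origin at its underside
There are look-alikes about, which are no part of the job. What is shaped like the last_small but blue is not meant.

How it is judged:
By the outcome, as a careful person would: the job done as asked, in the order asked, and still so for the second after the job is handed in, with the robot touching nothing.
It also fails if it takes over 29 s, if anything falls off the work surface, if the arm or the gripper's body presses on something with over 40 N, if the wrist force passes 120 N, or if a joint passes its speed limit or range.

ROBOT

A 7-joint arm with a two-finger parallel gripper is mounted at the origin on the work surface. World frame = base frame: x ahead of the robot, y to its left, z up, the work surface at z = 0. Lengths are in mm, angles in rad, forces in N, time in s.
With the tool pointing down it reaches from about 400 to 875 mm from the base axis. Payload 4.4 kg.
Tool frame: the origin (TCP) lies on the centre line of the jaws, within the pads' length; the fingertips stand 25 mm ahead of it and the grasp point (between the pads) lies 6 mm ahead of it (ctrl.finger_overhang is the distance from the TCP to the fingertips, in mm); z points along the fingers, y is the line along which they close (so a half turn about z gives the same grasp; the last joint's range is limited). The gripper opens to 85 mm and grips with 20 to 120 N. Pads are 22 mm wide; open, the fingers measure 114 mm over their backs; the gripper's body (76 mm by 85 mm) begins 54 mm behind the grasp point. The pads swing forward as they close: fully open they stand 13 mm farther back than shut.
Start: joints at [1.071, 0.628, 0.038, 1.517, -0.027, 0.996, -0.02], TCP at [273.236, -589.796, 256.313] pointing down, gripper open.
Joint ranges: [-3.06, 3.06], [-0.37, 2.12], [-1.25, 1.32], [0.18, 2.47], [-1.1, 4.24], [0.23, 1.98], [-2.94, 2.94]. Speed limits (rad/s): [2.57, 2.57, 3.14, 3.14, 3.14, 3.14, 3.14].

INTERFACE

Orientations are given as [roll, pitch, yaw] about the fixed x, y, z axes, in that order (R = Rz(yaw) Ry(pitch) Rx(roll)).
In Python, from cell import ctrl gives the robot as it stands. The module is installed in compiled form; this text tells all that it offers.
- The arm moves only by the tool play_rows, never from a script. Its argument "targets" is a list of rows, each a list of 5 numbers: the closure, from 0 (fully open) to 1 (shut), then the shift along the tool's x, y, z in cm, then the turn about the tool's z in degrees. In form: [[gripper, dx, dy, dz, spin], ...]. A call has 1 to 10 rows; each row is the pose to reach, as a shift and turn from the pose commanded when the call began, along the tool's axes at that moment; what a row does not reach only later rows make up. A row lasts 1/10 s, in which the tool goes at most 50 mm and 8.59 degrees, less where a joint would pass 70% of its speed; a pose out of reach is approached as far as the arm can. A call with a gripper value outside its range is refused whole. The fingers move at their own pace and stop on an object; the grip force is fixed at half the most. Time passes only in rows, so rows that repeat a pose let the fingers close. It gives the time, the measured TCP pose, the force, the opening and the grip force at its end, in the units of the state.
- ctrl.read_state(): the state, without advancing time (a new reading comes with each control period).
- ctrl.get_image(name): name is "side" or "top"; returns (picture, depth): 400x640x3 uint8, red, green, blue; 400x640 float32, mm along the optical axis (not along the pixel's ray), 0 where there is no reading.
- ctrl.calibration(name): a dict with "vfov" (degrees; the focal length in pixels is half the picture's height over the tangent of half this angle, whatever the lens; pixels are square), "cx", "cy" (the principal point, pixels), "extrinsics" (4x4, takes a point from camera to world coordinates). Camera axes: x right, y down, z forward; pixel columns grow to the right and rows downward; lengths in mm; the calibration is good to about 2 mm. A picture is of the moment at which its call begins. calibration takes no time and is no camera call.
- ctrl.finish_job(): hands the job in; it is judged then, once.
Trained networks look in the newest picture that a camera, given by its name, has taken for a name from the list of things; names that differ only in an ending like _2 or _b are one class to them, and where a whole thing is asked for, a point or a joint stands for the part that bears it (a point fixed in the world has none). Each returns a list of dicts, best first, with "confidence" (0 to 1); they miss things now and then, are a little off and sometimes report something else, mostly with a low value. They report only what shows in the picture. A call takes as long as a camera call. They do not tell look-alikes from the thing itself.
- ctrl.search_frame(camera, name): "bbox" ([left, top, right, bottom] in pixels, round what is visible of it).
- ctrl.trace(camera, name): "pixels" (400x640 bool, what is visible of it) and "bbox" ([left, top, right, bottom] in pixels, round what is visible of it).
The state is a dict: "clock": time; "qpos": joint angles; "qd": joint speeds; "tau": joint torques, N m; "eef_pos": TCP position; "tool_rot": TCP orientation; "force": force on the tool from outside, world axes, zero at the start; "torque": the same for the moment, N m; "width": finger opening in mm; "gripper_force": force on a finger pad.
Only numpy, scipy, OpenCV 4.12 (cv2) and the standard library are available. Lean on these libraries where they do the work, as an engineer would, in place of code of your own. Each camera call takes 0.05 s, during which the arm holds its last target. There are 200 camera calls.

## Working session

There is one attempt and no reset: what is moved stays moved. The work goes in short steps, Python scripts to look and compute and a tool call to move; the robot and the scene stay as the last step left them, time stands still between calls to the robot, and variables do not carry over. Pictures are saved under pics/ and viewed, at most 10 in all, crops included, and the job is handed in when it is done.

Besides the shell and the picture viewer there is one more tool, called by a JSON object that holds its "fn" and its "kwargs". play_rows: Moves the arm, as the interface text tells. Its arguments: {"type":"object","properties":{"targets":{"type":"array"}},"required":["targets"]}

```bash
mkdir -p pics; cat > h.py <<'E'
import numpy as np, cv2
from cell import ctrl
def grab(n):
    im,d=ctrl.get_image(n); return im,d
def pts(n,d):
    c=ctrl.calibration(n); f=200/np.tan(np.radians(c["vfov"]/2))
    v,u=np.mgrid[0:400,0:640]
    P=np.stack([(u-c["cx"])/f*d,(v-c["cy"])/f*d,d,np.ones_like(d)],-1)
    W=(P@np.array(c["extrinsics"]).T)[...,:3]; W[d==0]=np.nan; return W
E
python3 - <<'E'
from h import *
for n in("top","side"):
    im,d=grab(n); cv2.imwrite(f"pics/{n}0.png",im[...,::-1]); W=pts(n,d); np.save(n+".npy",W)
    print(n,np.array(ctrl.calibration(n)["extrinsics"]).round(2).tolist())
    for k in("middle_heel_tack_top","last_middle","last_large","last_small"):
        for r in ctrl.trace(n,k)[:4]:
            p=W[r["pixels"]]; print(k,round(r["confidence"],2),r["bbox"],np.nanmedian(p,0).round(),np.nanpercentile(p[:,2],95).round())
s=ctrl.read_state();print(s["clock"],s["eef_pos"],s["tool_rot"],s["force"],ctrl.finger_overhang)
E
```

```text
top [[0.0, -1.0, 0.06, 421.47], [-1.0, -0.0, -0.02, -4.23], [0.02, -0.06, -1.0, 1443.77], [0.0, 0.0, 0.0, 1.0]]
last_middle 0.59 [199.7, 141.7, 242.9, 234.3] [526. 252. 167.] 174.0
last_large 0.83 [292.5, 136.2, 333.5, 244.3] [521. -19. 184.] 189.0
last_small 0.97 [377.8, 162.5, 413.0, 238.3] [ 498. -247.  148.] 159.0
last_small 0.57 [186.9, 268.4, 255.0, 306.2] [254. 241. 151.] 159.0
side [[-0.99, -0.08, 0.06, 378.49], [-0.1, 0.71, -0.7, 1084.65], [0.01, -0.7, -0.71, 1262.02], [0.0, 0.0, 0.0, 1.0]]
middle_heel_tack_top 0.21 [259.3, 179.4, 350.7, 248.8] [494.   7. 146.] 187.0
last_middle 0.87 [239.6, 253.2, 330.2, 317.3] [517. 280. 127.] 172.0
last_large 0.56 [258.1, 178.0, 348.2, 250.0] [495.   6. 144.] 187.0
last_small 0.82 [365.1, 243.7, 402.7, 337.0] [242. 283.  20.] 157.0
last_small 0.66 [286.8, 145.2, 344.2, 190.9] [ 487. -246.   99.] 157.0
0.5 [ 273.2457728  -589.74098377  256.27037486] [-3.14149507e+00 -6.29579404e-05  4.33751653e-01] [-0.03101193  0.05661378  0.81598477] 25.0
```

```bash
python3 - <<'E'
import cv2
a=cv2.imread("pics/top0.png")[110:320,170:430]; cv2.imwrite("pics/topc.png",cv2.resize(a,None,fx=2.8,fy=2.8,interpolation=2))
E
python3 - <<'E'
from h import *
W=np.load("top.npy")
s=W[130:245,195:248]; z=s[...,2]
m=(z>163)&(z<185); print("insole z",np.nanmedian(s[m][:,2]))
im=cv2.imread("pics/top0.png")[130:245,195:248]
np.set_printoptions(linewidth=250)
h=cv2.cvtColor(im,cv2.COLOR_BGR2HSV)
g=((h[...,1]<70)&m).astype("uint8")
n,l,st,c=cv2.connectedComponentsWithStats(g)
for i in range(1,n):
    if st[i,4]>5: print(st[i],c[i]+[195,130],np.nanmedian(s[l==i],0))
print("xmin/max",np.nanmin(s[m],0),np.nanmax(s[m],0))
E
```

```text
insole z 169.77468039052576
[13 34  6  5 25] [210.76 165.8 ] [589.81383636 269.86895526 177.19189533]
[16 79  7  5 27] [214.18518519 210.96296296] [465.53766029 258.38187846 178.50108884]
xmin/max [432.73981418 230.15037802 163.04308599] [663.53577194 308.51756505 183.69677775]
```

View pics/topc.png

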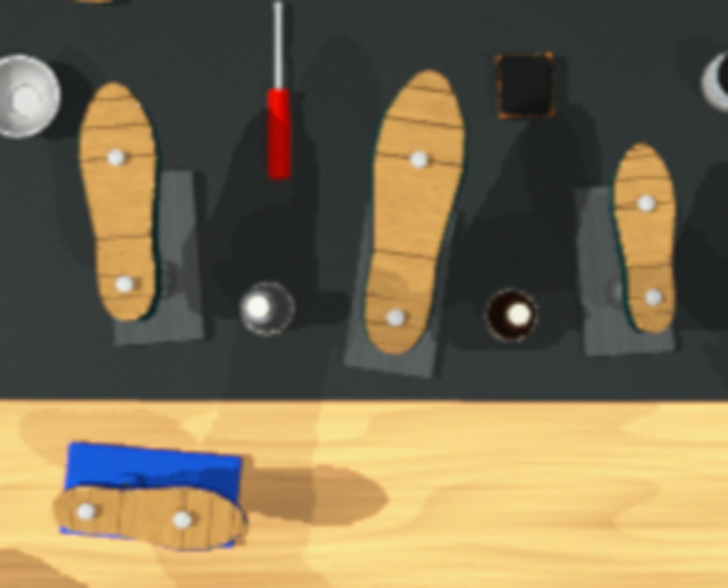

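View pics/side0.png

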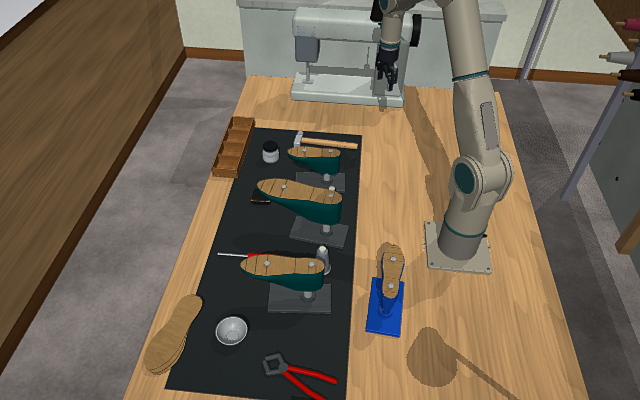

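The top crop shows the middle last on the left, with its heel tack at full-picture pixel (214, 211), about (465.5, 258.4) in world. Its forepart tack is at (211, 166), and the 125 mm spacing matches the middle last. The blue look-alike stands nearer the robot. I'll go over now, with the fingers shut.

{"fn": "play_rows", "kwargs": {"targets": [[1, 28.2, -18.9, -2.4, 0], [1, 28.2, -18.9, -2.4, 0], [1, 28.2, -18.9, -2.4, 0], [1, 28.2, -18.9, -2.4, 0], [1, 28.2, -18.9, -2.4, 0], [1, 28.2, -18.9, -2.4, 0], [1, 28.2, -18.9, -2.4, 0], [1, 28.2, -18.9, -2.4, 0], [1, 28.2, -18.9, -2.4, 0], [1, 28.2, -18.9, -2.4, 0]]}}

```text
clock: 1.5
eef_pos: [448.8, -301.2, 280.4]
tool_rot: [3.141, 0.001, 0.432]
force: [0.0, 0.1, -0.4]
width: 0.3
gripper_force: 0.0
```

{"fn": "play_rows", "kwargs": {"targets": [[1, 24.9, -50.0, 0, 0], [1, 24.9, -50.0, 0, 0], [1, 24.9, -50.0, 0, 0], [1, 24.9, -50.0, 0, 0], [1, 24.9, -50.0, 0, 0], [1, 24.9, -50.0, 0, 0], [1, 24.9, -50.0, 0, 0], [1, 24.9, -50.0, 0, 0], [1, 24.9, -50.0, 0, 0], [1, 24.9, -50.0, 0, 0]]}}

```text
clock: 2.5
eef_pos: [464.6, 199.9, 280.4]
tool_rot: [3.141, -0.0, 0.43]
force: [2.1, -0.1, 0.6]
width: 0.4
gripper_force: 0.0
```

```bash
cat > look.py <<'E'
from h import *
import sys
s=ctrl.read_state(); p=np.array(s["eef_pos"]); y=s["tool_rot"][2]; print(s["clock"],p.round(1),np.round(s["tool_rot"],3),np.round(s["force"],1),s["width"])
D=np.array([465.5,258.4,float(sys.argv[1])+25])-p; c,q=np.cos(y),np.sin(y)
print("shift cm",np.round([(D[0]*c+D[1]*q)/10,(D[0]*q-D[1]*c)/10,-D[2]/10],2))
im,d=grab("side"); cv2.imwrite(sys.argv[2],cv2.resize(im[200:320,200:360,::-1],None,fx=4.5,fy=4.5,interpolation=2))
np.save("s.npy",pts("side",d)); np.save("si.npy",im)
E
python3 look.py 200 pics/s1.png
```

```text
2.5 [464.6 199.9 280.4] [ 3.141 -0.     0.43 ] [ 2.1 -0.1  0.6] 0.3604943920566812
shift cm [ 2.52 -5.28  5.54]
```

View pics/s1.png

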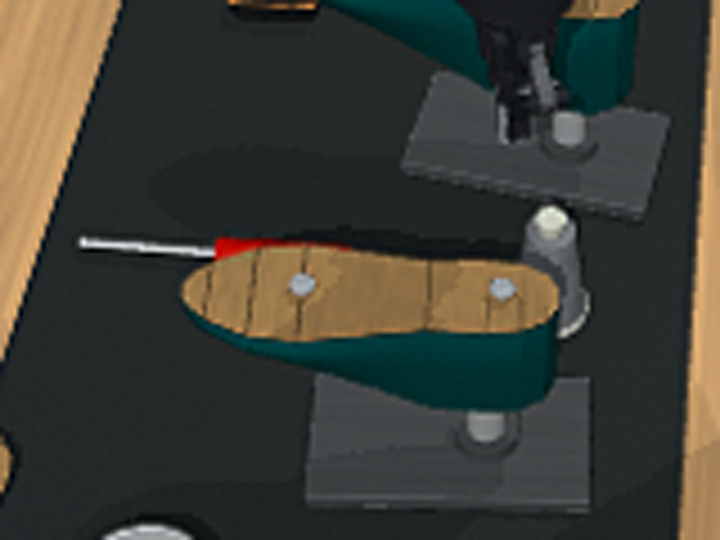

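The side crop shows the middle heel tack at crop (502, 288), about (311, 264) in the full picture. The arm is clear of it, so I'll check its position from this camera.

```bash
python3 - <<'E'
import numpy as np,cv2
W=np.load("s.npy");im=np.load("si.npy");h=cv2.cvtColor(im,cv2.COLOR_RGB2HSV)
m=(h[258:270,304:319,1]<70); w=W[258:270,304:319]; m&=w[...,2]>172
print(m.sum(),w[m].mean(0),np.median(w[m],0))
E
```

```text
21 [463.32883496 260.57311517 176.73186148] [463.39479594 261.55991277 175.85002337]
```

{"fn": "play_rows", "kwargs": {"targets": [[1, 2.5, -5.3, 2.5, 0], [1, 2.5, -5.3, 5.5, 0], [1, 2.5, -5.3, 5.5, 0], [1, 2.5, -5.3, 5.5, 0], [1, 2.5, -5.3, 5.5, 0]]}}

```text
clock: 3.05
eef_pos: [465.7, 256.6, 226.5]
tool_rot: [3.141, -0.001, 0.43]
force: [-0.3, -0.6, -0.8]
width: 0.2
gripper_force: 0.0
```

```bash
python3 look.py 180 pics/s2.png
```

```text
3.05 [465.7 256.6 226.5] [ 3.141e+00 -1.000e-03  4.300e-01] [-0.3 -0.6 -0.8] 0.22621642982358053
shift cm [ 0.06 -0.17  2.15]
```

View pics/s2.png

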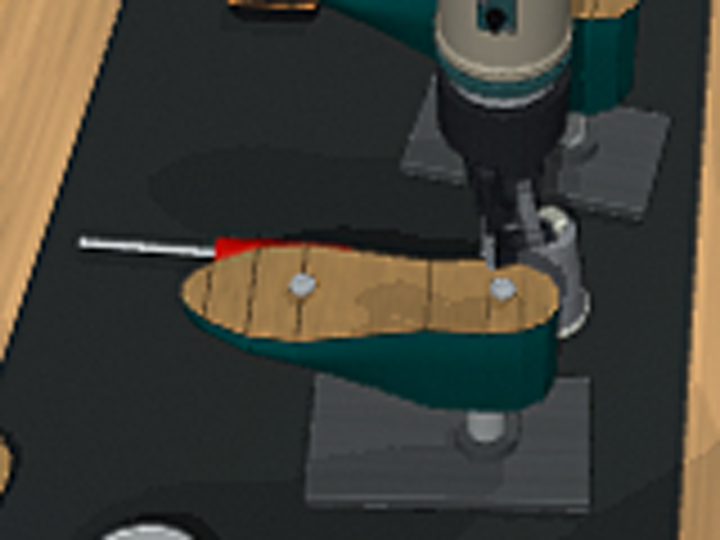

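Before descent, the picture shows the fingertips hovering behind and above the tack at crop (505, 265), as expected at this height. I'll centre on the mean of the two estimates and come down close.

{"fn": "play_rows", "kwargs": {"targets": [[1, 0, -0.2, 0.8, 0], [1, 0, -0.2, 1.5, 0], [1, 0, -0.2, 1.8, 0], [1, 0, -0.2, 1.8, 0], [1, 0, -0.2, 1.8, 0], [1, 0, -0.2, 1.8, 0]]}}

```text
clock: 3.7
eef_pos: [463.5, 260.6, 207.4]
tool_rot: [-3.142, -0.0, 0.434]
force: [0.1, -0.5, 0.0]
width: -0.1
gripper_force: 0.0
```

```bash
python3 look.py 172.5 pics/s3.png
```

```text
3.7 [463.5 260.6 207.4] [-3.142 -0.     0.434] [ 0.1 -0.5  0. ] -0.06239825619935267
shift cm [0.09 0.28 0.99]
```

View pics/s3.png

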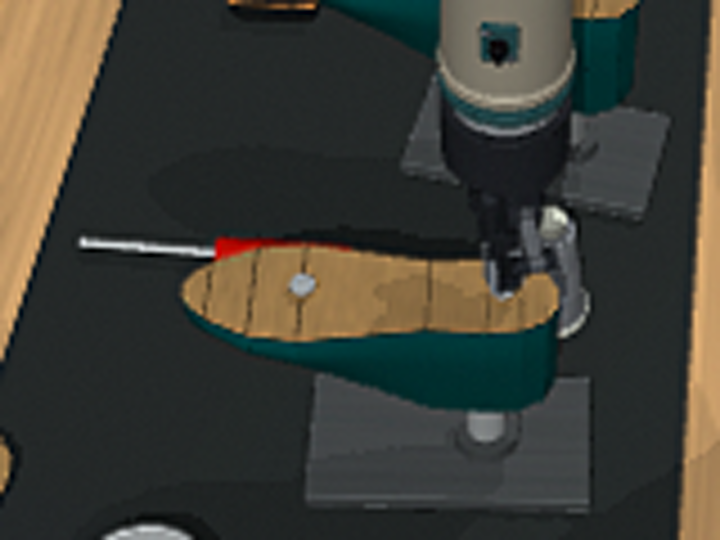

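The fingertips stand right over the tack, both at about crop (503, 285). I'll lower slowly and watch the force.

{"fn": "play_rows", "kwargs": {"targets": [[1, 0, 0.1, 0.1, 0], [1, 0, 0.1, 0.2, 0], [1, 0, 0.1, 0.25, 0], [1, 0, 0.1, 0.3, 0], [1, 0, 0.1, 0.35, 0], [1, 0, 0.1, 0.4, 0], [1, 0, 0.1, 0.45, 0], [1, 0, 0.1, 0.5, 0], [1, 0, 0.1, 0.5, 0], [1, 0, 0.1, 0.5, 0]]}}

```text
clock: 4.75
eef_pos: [463.8, 259.5, 202.4]
tool_rot: [-3.142, -0.0, 0.434]
force: [-0.5, 0.1, 2.6]
width: -0.2
gripper_force: 1.5
```

In contact at about 3 N, with the tip near 177.4. I'll keep going in small steps.

{"fn": "play_rows", "kwargs": {"targets": [[1, 0, 0, 0.05, 0], [1, 0, 0, 0.1, 0], [1, 0, 0, 0.15, 0], [1, 0, 0, 0.2, 0], [1, 0, 0, 0.25, 0], [1, 0, 0, 0.3, 0], [1, 0, 0, 0.35, 0], [1, 0, 0, 0.35, 0]]}}

```text
clock: 5.55
eef_pos: [463.8, 259.5, 198.7]
tool_rot: [3.142, -0.0, 0.434]
force: [-0.8, -0.3, 1.7]
width: 0.0
gripper_force: 0.9
```

{"fn": "play_rows", "kwargs": {"targets": [[1, 0, 0, 0.05, 0], [1, 0, 0, 0.1, 0], [1, 0, 0, 0.1, 0]]}}

```text
clock: 5.85
eef_pos: [463.8, 259.6, 197.8]
tool_rot: [3.142, -0.0, 0.434]
force: [-0.7, 0.2, 2.2]
width: 0.1
gripper_force: 1.0
```

{"fn": "play_rows", "kwargs": {"targets": [[1, 0, 0, 0.03, 0], [1, 0, 0, 0.05, 0], [1, 0, 0, 0.05, 0]]}}

```text
clock: 6.15
eef_pos: [463.8, 259.6, 197.6]
tool_rot: [-3.142, -0.0, 0.434]
force: [-0.9, -0.8, 4.6]
width: 0.2
gripper_force: 2.5
```

{"fn": "play_rows", "kwargs": {"targets": [[1, 0, 0, 0.03, 0], [1, 0, 0, 0.05, 0], [1, 0, 0, 0.05, 0]]}}

```text
clock: 6.45
eef_pos: [463.8, 259.5, 197.5]
tool_rot: [3.142, -0.0, 0.434]
force: [-1.5, -0.5, 9.7]
width: -0.2
gripper_force: 4.4
```

The force climbs with no more travel and the tip is at 172.5, so the tack is home. I'll withdraw straight up, then aside.

{"fn": "play_rows", "kwargs": {"targets": [[1, 0, 0, -0.5, 0], [1, 0, 0, -2, 0], [1, 0, 0, -5, 0], [1, 0, 0, -9, 0], [1, -2.5, 5.3, -9, 0], [1, -5, 10, -9, 0], [1, -5, 10, -9, 0], [1, -5, 10, -9, 0], [1, -5, 10, -9, 0]]}}

```text
clock: 7.35
eef_pos: [460.6, 149.1, 286.9]
tool_rot: [-3.141, -0.001, 0.434]
force: [0.5, 0.4, 0.7]
width: -0.0
gripper_force: 0.0
```

```bash
python3 look.py 200 pics/s4.png; python3 - <<'E'
from h import *
W=np.load("s.npy");im=np.load("si.npy");h=cv2.cvtColor(im,cv2.COLOR_RGB2HSV)
for (u,v) in((311,264),(267,263)):
    w=W[v-6:v+7,u-8:u+9]; m=(h[v-6:v+7,u-8:u+9,1]<70); print(m.sum(),np.median(w[m],0))
im,d=grab("top");W=pts("top",d)
for (u,v) in((214,211),(211,166)): print(im[v,u],np.median(W[v-1:v+2,u-1:u+2].reshape(-1,3),0))
E
```

```text
7.35 [460.6 149.1 286.9] [-3.141e+00 -1.000e-03  4.340e-01] [0.5 0.4 0.7] -0.049682954312059845
shift cm [ 5.04 -9.71  6.19]
29 [461.63978328 259.33585607 170.09282224]
24 [586.90947257 272.261153   176.58760426]
[204 192 163] [448.30575557 156.41643926 671.79088465]
[207 209 204] [589.24937724 269.75065917 178.18575144]
```

View pics/s4.png

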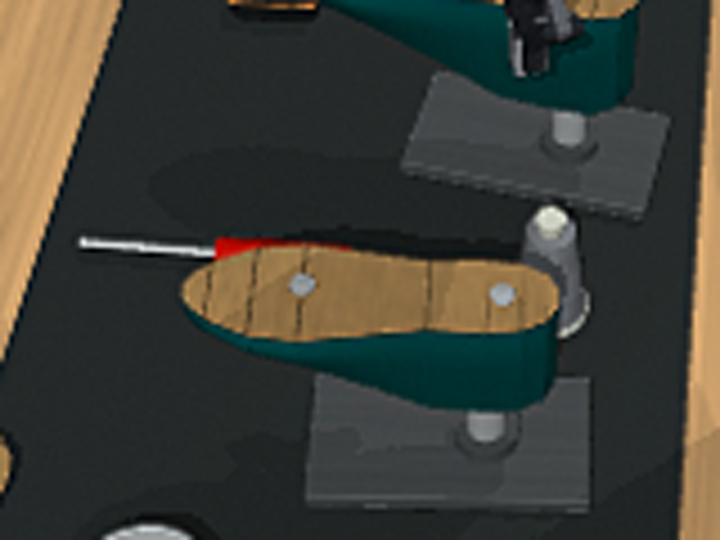

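The heel tack now sits lower, at crop (502, 294), about 6.5 mm below the forepart tack. The last and the cone haven't moved, and the arm is clear.

```bash
python3 -c "
from cell import ctrl
print(ctrl.finish_job())"
```

```text
the job is handed in; nothing more can be done
None
```

The middle last's heel tack is pressed home (peak force read about 10 N, stop felt at 172.5 mm), the arm is withdrawn and clear, nothing else was touched, and the job was handed in at about 7.5 s.

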